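Seat the label holder in the spring case and hold it

ROBOT

A 6-joint arm with a two-finger parallel gripper is mounted at the origin on the work surface. World frame = base frame: x ahead of the robot, y to its left, z up, the work surface at z = 0. Lengths are in m, angles in rad, forces in N, time in s.
With the tool pointing down it reaches from about 0.375 to 0.975 m from the base axis. Payload 3.8 kg.
Tool frame: the origin (TCP) lies on the front face of the gripper's body, between the roots of the fingers; the fingertips stand 64 mm ahead of it and the grasp point (between the pads) lies 45 mm ahead of it; z points along the fingers, y is the line along which they close (so a half turn about z gives the same grasp; the last joint's range is limited). The gripper opens to 88 mm and grips with 3 to 60 N. Pads are 18 mm wide; open, the fingers measure 123 mm over their backs; the gripper's body (75 mm by 187 mm) begins 45 mm behind the grasp point.
Start: joints at [-1.355, 0.264, 1.604, -0, 1.274, -0.037], TCP at [0.169, -0.654, 0.303] pointing down, gripper open.
Joint ranges: [-2.63, 2.63], [-0.94, 2.18], [0.31, 2.57], [-1.31, 4.45], [0, 2.66], [-2.55, 2.55]. Speed limits (rad/s): [2.57, 2.57, 3.14, 3.14, 3.14, 3.14].

INTERFACE

Orientations are given as a unit quaternion [x, y, z, w].
In Python, from plant import status, imaging, job gives the robot as it stands.
- The arm moves only by the shell command python3 -m inch 'ROWS' [FORCE]. ROWS is JSON, a list of rows, each a list of 5 numbers: the closure, from 0 (fully open) to 1 (shut), then the shift along the world's x, y, z in mm, then the turn about the world's z in degrees. A call has 1 to 10 rows; each row shifts and turns the commanded pose from where the row before left it; what a row does not reach is not made up. A row lasts 1/10 s, in which the tool goes at most 50 mm and 8.59 degrees, less where a joint would pass 70% of its speed; a pose out of reach is approached as far as the arm can. A call is refused whole if a number of a shift passes 50 or a number of a turn 8.59, either way. A call with a gripper value outside its range is refused whole. The fingers move at their own pace and stop on an object; FORCE is the grip in N (left out, the last holds). Time passes only in rows, so rows that do not move let the fingers close. It gives the time, the measured TCP pose, the force, the opening and the grip force at its end, in the units of the state.
- status.sense(): the state, without advancing time (a new reading comes with each control period).
- imaging.capture(name): name is "side" or "top"; returns a dict with "pixels" (400x640x3 uint8, red, green, blue), "z_map" (400x640 float32, m along the optical axis (not along the pixel's ray), 0 where there is no reading), "fov_y" (degrees; the focal length in pixels is half the picture's height over the tangent of half this angle, whatever the lens; pixels are square), "cx", "cy" (the principal point, pixels), "eye" and "orientation" of the camera in the world. Camera axes: x right, y up, looking along -z (the intrinsics and any distortion apply to the point x, -y, -z); pixel columns grow to the right and rows downward; lengths in m; the calibration is good to about 2 mm. A picture is of the moment at which its call begins.
- job.close_job(): hands the job in; it is judged then, once.
The state is a dict: "t": time; "joint_positions": joint angles; "dq": joint speeds; "joint_efforts": joint torques, N m; "tcp_pos": TCP position; "tcp_rot": TCP orientation; "contact_force": force on the tool from outside, world axes, zero at the start; "torque": the same for the moment, N m; "gripper_width": finger opening in m; "grip_force": force on a finger pad.
Only numpy, scipy, OpenCV 4.12 (cv2) and the standard library are available. Lean on these libraries where they do the work, as an engineer would, in place of code of your own. Each camera call takes 0.05 s, during which the arm holds its last target. There are 200 camera calls.

TASK

Swing the latch lever of the grey steel spring case aside so that it is clear of the lid, then open the lid until it stands upright. Then take the aluminium label holder from the bench and, with its plate flat on the case floor, push its tongue under the lip at the back of the case, against the spring, until its raised shoulder meets the lip. Finish while still holding it pressed home there, so that a workmate can fasten it, and leave the other things on the bench alone.

Things in the scene. Friction and masses are not known exactly. Their poses are not given: they have to be found in the camera images.
- case: Grey steel case fixed to the bench, 170 (x) x 240 (y) x 60 mm high, walls and floor 5 thick; origin: centre of its underside. x points from the front wall (latch) to the back wall (hinge), y left, z up. A 35 high divider stands at y = -45, springs lie right of it; left of it the floor is free up to the label pocket at the back wall.
- lip_edge (a point): Middle of the front edge of the pocket's lip, in the case frame at x 45, y 40, z 14.5 mm; axes as the case's. The lip is a steel strip 78 wide, 3 thick, 35 deep back to the wall, its underside 8 above the case floor (floor 5, lip 13 to 16 above the bench). Under it two cheeks 62 apart leave the mouth for the tongue. Hidden while the lid is shut.
- lid_hinge (a point): Middle of the lid's hinge line, which runs along the case's y axis on the back rim (in the case frame x = 85, y = 0, z = 60).
- lid (a joint): Lid angle, rad: 0 shut, 1.57 upright, stop at 1.75. A 6 mm plate, 0.35 kg, turning about lid_hinge; its front edge rises and swings back. The hinge is stiff (0.42 N m), so the lid stays where it is left. It cannot rise while the latch lever lies over it.
- lid_tab (a point): Grip point on the lid's steel lifting tab: an upright plate 26 (case x) x 10 (case y) x 44 mm high on top of the lid (lid top 66 above the bench), 155 in front of the hinge line and 20 left of the case's middle. With the lid shut the point is 36 above the hinge line's height, 14 below the tab's top. It moves and turns with the lid.
- latch (a joint): Latch lever angle, rad: near 0 it points back over the lid's front edge and locks it. It turns level, clockwise seen from above: its tip goes to the case's right (-y); at 1.57 it points right, along the front wall; stop at 1.9. Clear of the lid above about 1.3. Friction only (0.04 N m): it stays where it is left.
- latch_peg (a point): Middle of the upright round steel peg at the lever's tip, 12 mm in diameter, from 75 to 105 above the bench. It goes round the lever's pivot at radius 42 mm; the pivot lies in the case frame at x -104, y -70.
- holder_grip (a point): Grip point of the loose label holder (0.16 kg): middle of its upright tab, 30 mm above its underside. The holder is an aluminium plate 110 (its x) x 54 x 4 mm lying flat; tab 30 (x) x 10 (y), top 50 above the underside. Its x points from tab to tongue: the shoulder face is 40 ahead of this point, the tongue's end 70 ahead.
- holder_shoulder (a point): Middle of the holder's shoulder face, 2 mm above the underside, where the 30 mm tongue begins; axes as the holder's. The shoulder is a raised strip across the plate, 54 wide, 6 thick, its top 16 above the underside. Home is where this face stands against the lip's front edge.
- spring_bar (a joint): Travel in m of the sprung bar under the lip, 0 as it stands with nothing in the pocket. The tongue meets it 10 mm before home; it pushes back with 4 N at first and 9 N at home, and would push the holder out again if let go.
- bush: Bystander: steel bush, outer diameter 60, 45 high, origin under its centre. Leave it alone. It and the holder lie one on each side of the case.
- oil_jar: Bystander: grey jar, diameter 60, 85 high, origin under its centre. Leave it alone.
- spanner: Bystander: steel spanner lying on the bench. Leave it alone.
Things that resemble listed ones, but are neither listed nor needed, are in the scene too. Of the things like the part that bears holder_grip, leave any that is green; of the rest the larger one is meant.

How it is judged:
By the outcome, as a careful person would: the job done as asked, in the order asked, and still so for the second after the job is handed in, while the arm keeps its last pose, push and grip.
It also fails if it takes over 72 s, if anything falls off the work surface, if the arm or the gripper's body presses on something with over 40 N, if the wrist force passes 120 N, or if a joint passes its speed limit or range.

## Working session

There is one attempt and no reset: what is moved stays moved. The work goes in short steps, Python scripts to look and compute and a shell command to move; the robot and the scene stay as the last step left them, time stands still between calls to the robot, and variables do not carry over. Pictures are saved under pics/ and viewed, at most 10 in all, crops included, and the job is handed in when it is done.

```bash
ls; mkdir -p pics; cat > h.py <<'E'
import numpy as np, cv2
from scipy.spatial.transform import Rotation as R
from plant import status, imaging, job
def cap(n,save=None):
    c=imaging.capture(n)
    if save: cv2.imwrite('pics/'+save, c['pixels'][:,:,::-1])
    return c
def cloud(c):
    h,w=c['z_map'].shape; f=h/2/np.tan(np.radians(c['fov_y'])/2)
    v,u=np.mgrid[:h,:w]; z=c['z_map']
    p=np.stack([(u-c['cx'])/f*z,-(v-c['cy'])/f*z,-z],-1)
    P=p@R.from_quat(c['orientation']).as_matrix().T+np.array(c['eye'])
    P[z==0]=np.nan
    return P
E
python3 - <<'E'
from h import *
for n in('top','side'):
    c=cap(n,n+'0.png'); print({k:v for k,v in c.items() if k not in('pixels','z_map')}, (c['z_map']==0).mean())
    np.savez(n+'0.npz',P=cloud(c),I=c['pixels'])
print(status.sense())
E
```

```text
pics
{'fov_y': 52.182358218974095, 'cx': 317.87831174878306, 'cy': 194.3555244039427, 'eye': array([ 0.32410134, -0.04421755,  1.15760185]), 'orientation': array([ 0.06290129, -0.05188353, -0.70024676,  0.70922916])} 0.00425
{'fov_y': 46.56567454992724, 'cx': 324.7615213962717, 'cy': 199.85849899121425, 'eye': array([-0.13121948,  0.62275674,  1.12540662]), 'orientation': array([-0.13207579,  0.32943055,  0.87207712, -0.33691689])} 0.0040703125
{'t': 0.1, 'joint_positions': array([-1.35489877e+00,  2.64645663e-01,  1.60524330e+00, -2.29506355e-05,
        1.27371787e+00, -3.68919597e-02]), 'dq': array([ 4.62784126e-05, -3.24937586e-04, -2.84079283e-03,  1.92414373e-03,
       -1.61368132e-03,  3.88086579e-04]), 'joint_efforts': array([-2.93329913e-05, -5.03618717e+01, -3.58071506e+01,  7.31278374e-02,
        2.33835157e-02, -5.61240518e-05]), 'tcp_pos': array([ 0.1687067 , -0.65303608,  0.30153089]), 'tcp_rot': array([ 9.92021883e-01,  1.26061768e-01, -1.00942251e-04, -1.00207641e-03]), 'contact_force': array([-0.58440794,  0.02955225, -1.06106994]), 'torque': array([-0.04776669, -0.0502984 , -0.07385585]), 'grip_force': 0.0, 'gripper_width': 0.08808084481394061}
```

View pics/top0.png

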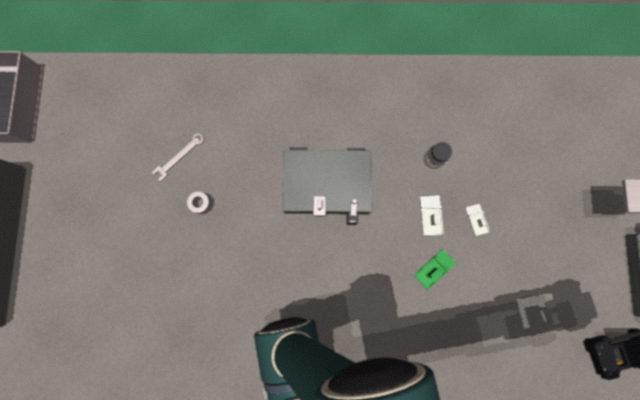

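View pics/side0.png

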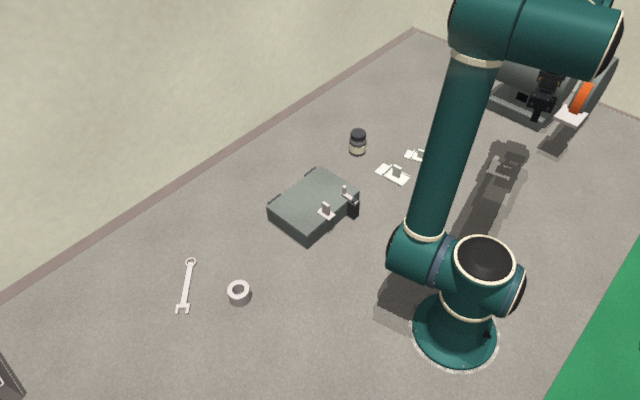

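Top view: the case is at u 283–371, v 149–213, with the lid tab at about (320,205), the peg at about (353,203) and the pivot at about (352,222). The larger white holder is at (431,215), the small one at (478,219) and the green one at (435,269). The side view agrees.

```bash
python3 - <<'E'
from h import *
d=np.load('top0.npz');P=d['P'];I=d['I'].astype(int)
def rect(m,name):
    q=P[m]; r=cv2.minAreaRect((q[:,:2]*1000).astype(np.float32)); print(name,len(q),'c',np.round(r[0],1),'size',np.round(r[1],1),'ang',round(r[2],2),'z',np.round(np.percentile(q[:,2]*1000,[2,50,98]),1))
def win(u0,u1,v0,v1):
    m=np.zeros(P.shape[:2],bool); m[v0:v1,u0:u1]=1; return m
Z=P[:,:,2]*1000
print('bench z',np.nanmedian(Z[100:140,220:280]),np.nanmedian(Z[230:250,480:520]))
W=win(270,385,140,235)
rect(W&(Z>58)&(Z<72),'lid')
rect(win(308,332,190,220)&(Z>85),'tab')
rect(win(340,365,190,230)&(Z>90),'peg')
rect(win(340,365,190,230)&(Z>72)&(Z<90),'lever')
rect(win(340,365,212,230)&(Z>10),'latchblock')
W=win(412,450,188,243); bright=I.min(2)>150
rect(W&bright,'holder white'); rect(W&(Z>30),'holder tab'); rect(W&(Z>9)&(Z<25),'shoulder');
rect(win(460,495,200,240)&bright,'small')
rect(win(460,495,200,240)&(Z>25),'small tab')
s=np.load('side0.npz');P=s['P'];Z=P[:,:,2]*1000;I=s['I'].astype(int);bright=I.min(2)>150
print('side')
rect(win(255,370,160,250)&(Z>58)&(Z<72),'lid'); rect(win(310,340,195,225)&(Z>85),'tab'); rect(win(335,362,180,200)&(Z>90),'peg')
W=win(370,412,155,190); rect(W&(I.min(2)>150),'holder'); rect(W&(Z>30),'holder tab'); rect(W&(Z>9)&(Z<25),'shoulder')
crop=lambda I,u0,u1,v0,v1,k:cv2.resize(I[v0:v1,u0:u1].astype(np.uint8)[:,:,::-1],None,fx=k,fy=k,interpolation=cv2.INTER_CUBIC)
a=crop(d['I'],270,500,140,250,3); b=crop(s['I'],260,430,145,245,3)
o=np.zeros((330+300,690,3),np.uint8);o[:330]=a;o[330:,:510]=b
cv2.imwrite('pics/crop.png',o[:600])
E
```

```text
bench z -0.13745854318614192 -0.030975334041283276
lid 5466 c [530.8 -48.2] size [207.7 239.9] ang 0.14 z [61.5 65.9 70.1]
tab 44 c [472.  -28.6] size [23.7  8.1] ang 0.01 z [ 88.  109.2 113.4]
peg 17 c [ 480.7 -119.5] size [ 8.1 10.6] ang 87.88 z [100.  104.  107.1]
lever 100 c [ 456.2 -119.2] size [13.6 56.1] ang 88.81 z [72.6 75.9 83.1]
latchblock 168 c [ 442.9 -120.8] size [31.7 67.7] ang 0.51 z [20.1 67.9 80.4]
holder white 801 c [ 457.9 -347.1] size [116.8  57.2] ang 8.27 z [nan nan nan]
holder tab 59 c [ 442.5 -345. ] size [29.9 10.7] ang 1.3 z [32.1 48.4 54.8]
shoulder 94 c [ 451.5 -344.2] size [92.7 53.3] ang 3.82 z [ 9.  14.6 22.9]
small 460 c [ 447.8 -477.1] size [87.4 48.1] ang 17.14 z [nan nan nan]
small tab 34 c [ 435.9 -476.2] size [22.3  7.9] ang 14.27 z [28.2 36.7 41.2]
side
lid 3306 c [530.9 -47.8] size [210.5 242.9] ang 0.6 z [60.2 65.7 70.4]
tab 62 c [471.9 -26.9] size [25.4 12.1] ang 4.42 z [ 89.3 103.4 112.2]
peg 21 c [ 481.4 -118.7] size [ 9.3 12.2] ang 42.31 z [ 91.6 101.6 108.4]
holder 1181 c [ 470.8 -352.1] size [136.  175.9] ang 38.43 z [nan nan nan]
holder tab 51 c [ 443.1 -344.1] size [29.6 15.2] ang 11.97 z [31.4 46.3 52.9]
shoulder 95 c [ 452.7 -386.1] size [ 92.5 141.8] ang 3.36 z [ 9.1 13.1 24.6]
```

View pics/crop.png

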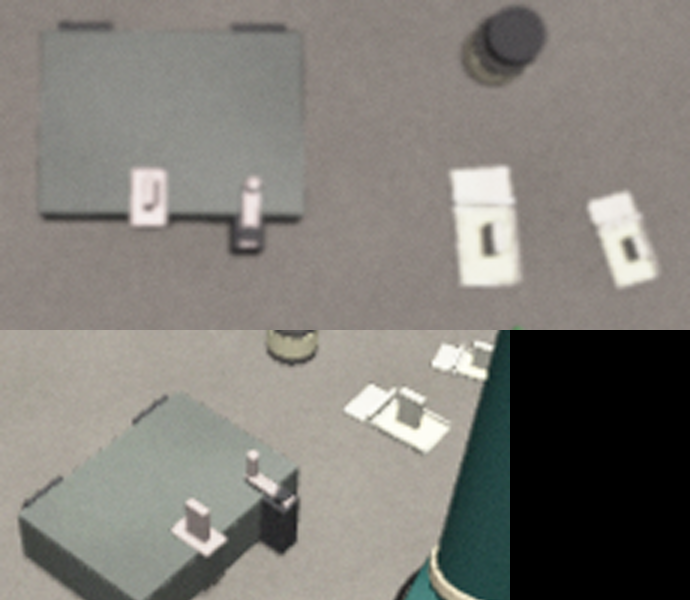

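The crop shows the case square to the world, with its origin at about (542,-48). The tab is at (472,-28), the peg at (480.5,-119) and the lever angle is near 0. The holder's yaw is about +4°, its tongue points +x, and its grip tab is at (443,-344.5). I'll move above the peg next.

```bash
python3 -m inch '[[0,20,34,0,-0.9],[0,20,34,0,-0.9],[0,20,34,0,-0.9],[0,20,34,0,-0.9],[0,20,34,0,-0.9],[0,20,34,0,-0.9],[0,20,34,0,-0.9],[0,20,34,0,-0.9],[0,20,34,0,-0.9],[0,20,34,0,-0.9]]' 10; python3 -m inch '[[0,20,34,0,-0.9],[0,20,34,0,-0.9],[0,20,34,0,-0.9],[0,20,34,0,-0.9],[0,17,30,-10,-0.9],[0,13,30,-20,-1],[0,0,0,-20,0],[0,0,0,-20,0],[0,0,0,-10,0],[0,0,0,0,0]]'
```

```text
t: 1.1
tcp_pos: [0.3691, -0.3119, 0.3023]
tcp_rot: [0.999, 0.047, -0.0, -0.0]
contact_force: [-0.3, 0.7, 0.2]
gripper_width: 0.0882
grip_force: 0.0
t: 2.1
tcp_pos: [0.4775, -0.1172, 0.2207]
tcp_rot: [1.0, -0.0, -0.002, -0.001]
contact_force: [0.5, 0.4, -1.4]
gripper_width: 0.0881
grip_force: 0.0
```

```bash
python3 -m inch '[[0,3,-1.5,-20,0],[0,0,0,-20,0],[0,0,0,-20,0],[0,0,0,-18,0],[0,0,0,0,0],[0.9,0,0,0,0],[0.9,0,0,0,0],[0.9,0,0,0,0],[0.9,0,0,0,0],[0.9,0,0,0,0]]' 10; python3 -m inch '[[0.9,0,0,0,0],[0.9,0,0,0,0]]'; python3 -c "
from h import *
c=cap('side'); cv2.imwrite('pics/s1.png',cv2.resize(c['pixels'][120:270,240:440,::-1],None,fx=3,fy=3))"
```

```text
t: 3.1
tcp_pos: [0.4822, -0.1191, 0.1453]
tcp_rot: [1.0, -0.0, 0.001, 0.0]
contact_force: [-0.1, 0.1, 1.1]
gripper_width: 0.05
grip_force: 0.0
t: 3.3
tcp_pos: [0.4818, -0.119, 0.1448]
tcp_rot: [1.0, -0.0, 0.0, 0.0]
contact_force: [-0.4, 0.1, 0.6]
gripper_width: 0.0343
grip_force: 0.0
```

View pics/s1.png

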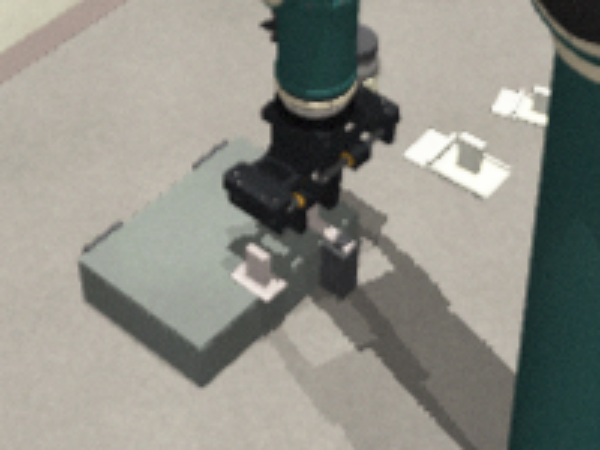

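The image shows the fingers straddling the peg, above the lid and clear of the tab. I'll keep closing.

```bash
python3 -m inch '[[0.9,0,0,0,0],[0.9,0,0,0,0],[0.9,0,0,0,0],[0.9,0,0,0,0],[0.9,0,0,0,0]]'
```

```text
t: 3.85
tcp_pos: [0.4818, -0.1191, 0.1447]
tcp_rot: [1.0, -0.0, 0.0, 0.0]
contact_force: [0.9, -1.1, -1.0]
gripper_width: 0.0113
grip_force: 10.0
```

```bash
python3 -m inch '[[0.9,-0.6,-7.3,0,0],[0.9,-1.9,-7.1,0,0],[0.9,-3.1,-6.6,0,0],[0.9,-4.2,-6,0,0],[0.9,-5.2,-5.2,0,0]]'; python3 -m inch '[[0.9,-6,-4.2,0,0],[0.9,-6.6,-3.1,0,0],[0.9,-7.1,-1.9,0,0],[0.9,-7.3,-0.6,0,0],[0.9,-3,0.1,0,0],[0.9,0,0,0,0]]'
```

```text
t: 4.35
tcp_pos: [0.4665, -0.1518, 0.1448]
tcp_rot: [1.0, -0.0, 0.0, -0.0]
contact_force: [2.4, 2.1, -0.4]
gripper_width: 0.0114
grip_force: 10.0
t: 4.95
tcp_pos: [0.4359, -0.1601, 0.1447]
tcp_rot: [1.0, -0.001, -0.0, -0.001]
contact_force: [2.9, 5.9, 0.5]
gripper_width: 0.0112
grip_force: 10.0
```

```bash
python3 -m inch '[[0.3,0,0,0,0],[0.3,0,0,0,0],[0.3,0,0,0,0],[0.3,0,0,10,0],[0.3,0,0,25,0],[0.3,0,0,25,0],[0.3,12,40,0,0],[0.3,12,40,0,0],[0.3,12,40,0,0],[0.3,0,12,0,0]]' 30; python3 -m inch '[[0.3,0,0,-20,0],[0.3,0,0,-25,0],[0.3,0,0,-15,0],[0.3,0,0,-4,0],[0.3,0,0,0,0]]'
```

```text
t: 5.95
tcp_pos: [0.474, -0.0265, 0.2059]
tcp_rot: [1.0, 0.001, 0.001, -0.0]
contact_force: [-0.4, 0.0, 0.3]
gripper_width: 0.0616
grip_force: 0.0
t: 6.45
tcp_pos: [0.4723, -0.0293, 0.1404]
tcp_rot: [1.0, -0.0, -0.001, 0.0]
contact_force: [-0.6, -0.0, 0.9]
gripper_width: 0.0617
grip_force: 0.0
```

```bash
python3 -m inch '[[0.95,0,0,0,0],[0.95,0,0,0,0],[0.95,0,0,0,0],[0.95,0,0,0,0],[0.95,0,0,0,0],[0.95,0,0,0,0],[0.95,0,0,0,0],[0.95,0,0,0,0]]' 30; python3 -c "
from h import *
c=cap('side'); cv2.imwrite('pics/s2.png',cv2.resize(c['pixels'][120:270,240:440,::-1],None,fx=3,fy=3))"
```

```text
t: 7.25
tcp_pos: [0.4728, -0.0286, 0.1407]
tcp_rot: [1.0, -0.0, -0.0, -0.0]
contact_force: [-0.7, 3.4, 0.7]
gripper_width: 0.0096
grip_force: 30.0
```

View pics/s2.png

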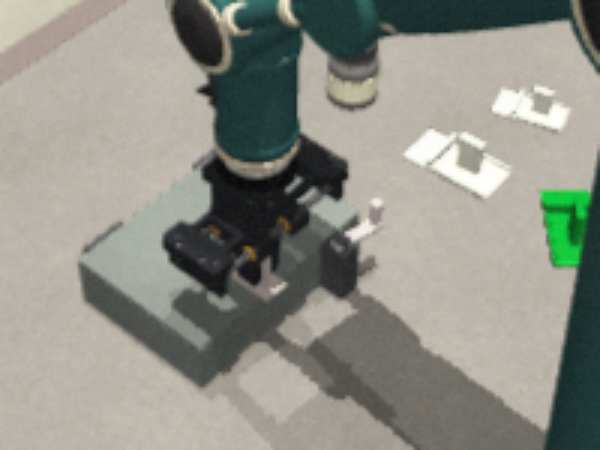

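The image shows the lever pointing right, clear of the lid, and the tab gripped. Next I'll swing the lid up along its arc.

```bash
python3 -m inch '[[0.95,3.7,0,13.4,0],[0.95,4.9,0,13,0],[0.95,6,0,12.5,0],[0.95,7.1,0,12,0],[0.95,8.1,0,11.3,0],[0.95,9,0,10.6,0]]'; python3 -m inch '[[0.95,9.9,0,9.7,0],[0.95,10.7,0,8.8,0],[0.95,11.5,0,7.9,0],[0.95,12.1,0,6.8,0],[0.95,12.7,0,5.7,0],[0.95,13.1,0,4.6,0]]'; python3 -m inch '[[0.95,13.4,0,3.5,0],[0.95,13.7,0,2.3,0],[0.95,13.8,0,1.1,0],[0.95,13.9,0,-0.1,0],[0.95,13.8,0,-1.4,0],[0.95,13.6,0,-2.6,0],[0.95,3,0,-0.8,0],[0.95,0,0,0,0],[0.95,0,0,0,0]]'
```

```text
t: 7.9
tcp_pos: [0.5091, -0.0284, 0.2135]
tcp_rot: [1.0, -0.0, -0.004, -0.001]
contact_force: [-7.1, 3.8, -2.0]
gripper_width: 0.0094
grip_force: 30.0
t: 8.5
tcp_pos: [0.5809, -0.0282, 0.2588]
tcp_rot: [1.0, -0.0, -0.002, -0.001]
contact_force: [-5.4, 4.7, 0.5]
gripper_width: 0.01
grip_force: 30.0
t: 9.4
tcp_pos: [0.668, -0.0277, 0.2608]
tcp_rot: [1.0, -0.0, 0.001, -0.001]
contact_force: [0.0, 5.7, -1.6]
gripper_width: 0.0096
grip_force: 30.0
```

```bash
python3 -c "
from h import *
c=cap('side'); cv2.imwrite('pics/s3.png',cv2.resize(c['pixels'][60:270,220:440,::-1],None,fx=2.7,fy=2.7))"
```

```text
(no output)
```

View pics/s3.png

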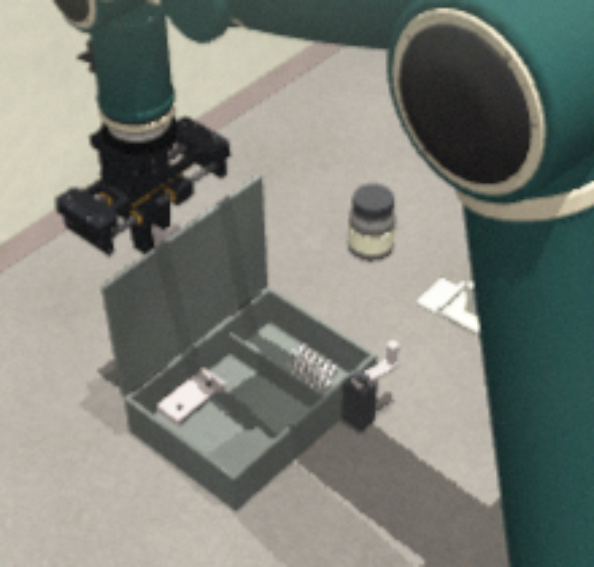

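The lid is upright and the pocket, divider and springs are visible. Now I'll release the tab and go above the holder.

```bash
python3 -m inch '[[0.3,0,0,0,0],[0.3,0,0,0,0],[0.3,0,0,0,0],[0.3,0,0,15,0],[0.3,0,0,25,0],[0.3,0,0,25,0],[0.3,-20,-28,0,0.4],[0.3,-25,-35,0,0.4],[0.3,-25,-35,0,0.4],[0.3,-25,-35,0,0.4]]' 40; python3 -m inch '[[0.3,-25,-35,0,0.4],[0.3,-25,-35,0,0.4],[0.3,-25,-35,0,0.4],[0.3,-25,-35,-20,0.4],[0.3,-25,-35,-20,0.4],[0.3,-5,-18,-40,0.4],[0.3,0,0,-40,0],[0.3,0,0,0,0]]'
python3 - <<'E'
from h import *
d=np.load('top0.npz')
c=cap('top','top1.png'); P=cloud(c); np.savez('top1.npz',P=P,I=c['pixels'])
f=200/np.tan(np.radians(c['fov_y'])/2); Rm=R.from_quat(c['orientation']).as_matrix()
def ray(u,v,z):
    D=np.stack([(u-c['cx'])/f,-(v-c['cy'])/f,-np.ones_like(u,float)],-1)@Rm.T; e=np.array(c['eye'])
    return (e+D*((z-e[2])/D[...,2])[...,None])[...,:2]*1000
I=d['I'].astype(int); m=(I.min(2)>150).astype(np.uint8); m[:, :415]=0;m[:,448:]=0;m[:188]=0;m[243:]=0
# sides: per row left/right edges
v=[];l=[];r=[]
for y in range(197,234):
    x=np.where(m[y])[0]
    if len(x): v.append(y);l.append(x[0]-.5);r.append(x[-1]+.5)
v=np.array(v,float)
for e in(l,r):
    q=ray(np.array(e),v,0.004); k=np.polyfit(q[:,0],q[:,1],1); print('side slope deg',np.degrees(np.arctan(k[0])),'y at x=443',np.polyval(k,443))
# case inside
Z=P[:,:,2]*1000
for n,(lo,hi) in {'rim':(52,66),'divider':(36,44),'lip':(13,19),'floor':(2,8)}.items():
    w=np.zeros(Z.shape,bool);w[140:220,270:385]=1
    q=P[w&(Z>lo)&(Z<hi)]*1000
    if len(q)>5: print(n,len(q),np.round(np.percentile(q,[2,50,98],axis=0),1).tolist())
cv2.imwrite('pics/t1.png',cv2.resize(c['pixels'][130:250,270:500,::-1],None,fx=3,fy=3,interpolation=cv2.INTER_CUBIC))
E
```

```text
t: 10.45
tcp_pos: [0.5711, -0.1633, 0.3258]
tcp_rot: [1.0, 0.014, 0.001, 0.001]
contact_force: [0.2, -0.9, -0.5]
gripper_width: 0.0619
grip_force: 0.0
t: 11.25
tcp_pos: [0.4384, -0.3536, 0.1993]
tcp_rot: [0.999, 0.034, -0.004, -0.003]
contact_force: [-0.7, 0.4, -1.4]
gripper_width: 0.0615
grip_force: 0.0
side slope deg 3.388808271034696 y at x=443 -318.5873222484978
side slope deg 4.236774212566415 y at x=443 -377.464114565309
rim 682 [[457.5, -167.8, 53.0], [561.2, -57.7, 59.7], [628.9, 71.1, 65.3]]
divider 173 [[457.5, -160.7, 36.1], [560.0, -73.2, 39.3], [624.2, 66.8, 43.5]]
lip 414 [[457.8, -163.6, 13.1], [601.8, -15.7, 16.1], [623.9, 65.4, 18.8]]
floor 3479 [[453.1, -196.7, 2.1], [540.6, -51.1, 4.7], [628.3, 97.6, 7.7]]
```

View pics/t1.png

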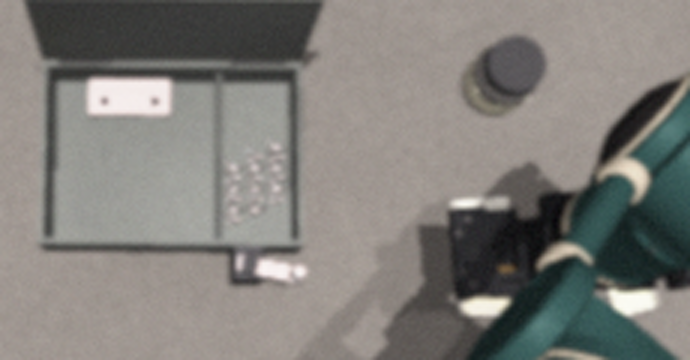

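The image shows the lip at crop (87–171, 77–115) on the back wall, with the case square, the lever aside and the gripper just off the holder. I'll measure the lip and descend onto the holder's tab.

```bash
python3 - <<'E'
from h import *
c=imaging.capture('top'); I=c['pixels'].astype(int)
f=200/np.tan(np.radians(c['fov_y'])/2); Rm=R.from_quat(c['orientation']).as_matrix()
def ray(u,v,z):
    D=np.stack([(u-c['cx'])/f,-(v-c['cy'])/f,-np.ones_like(u,float)],-1)@Rm.T; e=np.array(c['eye'])
    return (e+D*((z-e[2])/D[...,2])[...,None])[...,:2]*1000
m=(I.min(2)>150).astype(np.uint8); w=np.zeros_like(m); w[150:175,293:333]=1
v,u=np.where(m&w); q=ray(u,v,0.016); r=cv2.minAreaRect(q.astype(np.float32)); print(r)
for uu in range(300,326,4):
    vv=v[u==uu].max()+.5; print(ray(np.array([uu]),np.array([vv]),.016).round(1))
E
python3 -m inch '[[0.3,4.6,8.6,-30,0],[0.3,0,0,-40,0],[0.3,0,0,-35,0],[0.3,0,0,-18,0],[0.3,0,0,0,0]]' 60
```

```text
((596.29541015625, -1.2659683227539062), (52.955055236816406, 97.49530792236328), 0.5908417701721191)
[[585.6  27.2]]
[[585.7  15.7]]
[[585.9   4.3]]
[[586.   -7.2]]
[[586.1 -18.6]]
[[586.2 -30.1]]
[[568.8 -41.7]]
t: 11.85
tcp_pos: [0.447, -0.3458, 0.0812]
tcp_rot: [0.999, 0.035, -0.0, -0.0]
contact_force: [-0.1, -0.4, 0.0]
gripper_width: 0.0614
grip_force: 0.0
```

```bash
python3 -m inch '[[0.95,-3,0,-6,0],[0.95,0,0,0,0],[0.95,0,0,0,0],[0.95,0,0,0,0],[0.95,0,0,0,0],[0.95,0,0,0,0],[0.95,0,0,0,0],[0.95,0,0,0,0],[0.95,0,0,0,0]]' 60; python3 - <<'E'
from h import *
d=np.load('top1.npz');P=d['P']*1000;I=d['I'].astype(int)
f=None
for v in (158,160,162,164):
    row=I[v,290:340].min(1); b=np.where(row>150)[0]+290; q=P[v,b]; print(v,b[0],b[-1],P[v,b[0]].round(1),P[v,b[-1]].round(1), (P[v,b[0],1]+P[v,b[-1],1])/2)
Z=P[:,:,2]
for v in (175,185,195):
    print(v,[(u,P[v,u].round(0)[1:].tolist()) for u in list(range(282,290))+list(range(339,347))+list(range(364,372))])
E
```

```text
t: 12.75
tcp_pos: [0.4435, -0.3464, 0.0752]
tcp_rot: [0.999, 0.035, 0.0, 0.0]
contact_force: [-1.0, -0.3, 2.0]
gripper_width: 0.0096
grip_force: 60.0
158 298 327 [619.4  34.4   4.6] [619.3 -49.8   8.3] -7.723970800088107
160 296 327 [613.6  40.1   3.8] [ 6.155e+02 -4.990e+01 -2.000e-01] -4.907616821787741
162 298 327 [607.1  34.    6.3] [608.6 -50.    3.5] -7.985890100789334
164 291 327 [600.9  54.2   6.3] [602.8 -50.    2.9] 2.059112796378887
175 [(282, [80.0, 1.0]), (283, [70.0, 64.0]), (284, [68.0, 58.0]), (285, [67.0, 47.0]), (286, [67.0, 14.0]), (287, [65.0, 7.0]), (288, [62.0, 9.0]), (289, [59.0, 4.0]), (339, [-85.0, 5.0]), (340, [-88.0, 2.0]), (341, [-91.0, 7.0]), (342, [-92.0, 40.0]), (343, [-97.0, 2.0]), (344, [-99.0, 3.0]), (345, [-102.0, 8.0]), (346, [-105.0, 2.0]), (364, [-157.0, 6.0]), (365, [-160.0, 5.0]), (366, [-163.0, 2.0]), (367, [-164.0, 23.0]), (368, [-163.0, 52.0]), (369, [-165.0, 61.0]), (370, [-168.0, 63.0]), (371, [-178.0, -3.0])]
185 [(282, [79.0, 1.0]), (283, [70.0, 60.0]), (284, [67.0, 58.0]), (285, [67.0, 40.0]), (286, [67.0, 9.0]), (287, [64.0, 6.0]), (28
[... 209 characters left out ...]
364, [-157.0, 6.0]), (365, [-160.0, 4.0]), (366, [-163.0, 2.0]), (367, [-163.0, 23.0]), (368, [-163.0, 54.0]), (369, [-165.0, 60.0]), (370, [-168.0, 60.0]), (371, [-177.0, 3.0])]
195 [(282, [79.0, -4.0]), (283, [69.0, 61.0]), (284, [67.0, 59.0]), (285, [67.0, 29.0]), (286, [66.0, 7.0]), (287, [64.0, 3.0]), (288, [60.0, 7.0]), (289, [58.0, 3.0]), (339, [-85.0, 9.0]), (340, [-88.0, 7.0]), (341, [-91.0, 4.0]), (342, [-92.0, 41.0]), (343, [-97.0, 1.0]), (344, [-100.0, 5.0]), (345, [-102.0, 7.0]), (346, [-105.0, 7.0]), (364, [-157.0, 1.0]), (365, [-160.0, 1.0]), (366, [-162.0, 5.0]), (367, [-163.0, 23.0]), (368, [-164.0, 47.0]), (369, [-165.0, 55.0]), (370, [-168.0, 60.0]), (371, [-177.0, -0.0])]
```

The lip centre is confirmed at (586,-8) and the holder is gripped. Next I'll lift it and carry it over the case.

```bash
python3 -m inch '[[0.95,0,0,15,0],[0.95,0,0,35,0],[0.95,0,0,40,0],[0.95,0,0,35,0],[0.95,5,20,0,0],[0.95,6,34,0,-0.3],[0.95,6,34,0,-0.4],[0.95,7,34,0,-0.4],[0.95,7,34,0,-0.4],[0.95,7,34,0,-0.4]]'; python3 -m inch '[[0.95,7,34,0,-0.4],[0.95,7,34,0,-0.4],[0.95,7,34,0,-0.4],[0.95,6,30,0,-0.4],[0.95,0.5,16,0,0],[0.95,0,0,0,0],[0.95,0,0,0,0]]'; python3 - <<'E'
from h import *
c=cap('side','side2.png');np.savez('side2.npz',P=cloud(c),I=c['pixels'])
cv2.imwrite('pics/s4.png',cv2.resize(c['pixels'][60:270,220:440,::-1],None,fx=2.7,fy=2.7))
print(R.from_quat(status.sense()['tcp_rot']).as_matrix().round(4))
E
```

```text
t: 13.75
tcp_pos: [0.4813, -0.155, 0.2007]
tcp_rot: [1.0, 0.018, 0.0, 0.0]
contact_force: [0.9, 0.5, -1.5]
gripper_width: 0.0095
grip_force: 60.0
t: 14.45
tcp_pos: [0.5087, -0.0084, 0.2003]
tcp_rot: [1.0, 0.005, 0.0, 0.0]
contact_force: [0.0, 0.5, -1.0]
gripper_width: 0.0098
grip_force: 60.0
[[ 1.0e+00  8.7e-03  1.0e-04]
 [ 8.7e-03 -1.0e+00 -5.0e-04]
 [ 0.0e+00  5.0e-04 -1.0e+00]]
```

View pics/s4.png

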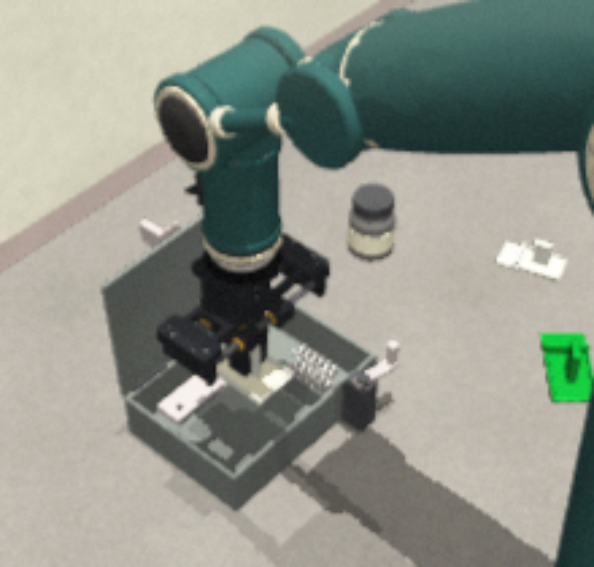

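The image shows the holder held level above the free bay, with its tongue toward the pocket. I'll check its x extent from the depth before lowering it.

```bash
python3 - <<'E'
from h import *
for n in('side','top'):
    P=(np.load('side2.npz')['P'] if n=='side' else cloud(cap('top','top2.png')))*1000
    m=(P[...,2]>119)&(P[...,2]<150)&(P[...,0]>430)&(P[...,0]<620)&(abs(P[...,1]+8)<60)
    q=P[m]; print(n,len(q)); 
    for lo,hi in((119,124),(124,128),(128,133),(133,137),(137,143)):
        s=q[(q[:,2]>=lo)&(q[:,2]<hi)]
        if len(s)>3: print(lo,len(s),np.percentile(s,[3,50,97],axis=0).round(1).tolist())
E
```

```text
side 294
124 54 [[470.1, -33.7, 125.0], [495.2, 2.2, 127.0], [536.8, 18.4, 127.9]]
128 162 [[469.7, -34.1, 128.2], [488.5, -1.7, 130.1], [533.6, 18.8, 132.9]]
133 34 [[475.3, -34.1, 133.3], [494.2, 1.3, 134.4], [528.4, 19.2, 136.7]]
137 14 [[479.6, -17.9, 137.2], [500.1, -2.5, 138.8], [531.5, 16.6, 141.4]]
top 185
124 48 [[470.2, -32.6, 125.6], [478.4, -10.8, 127.1], [493.8, 13.3, 128.0]]
128 119 [[469.9, -32.5, 128.2], [480.4, -7.1, 130.0], [494.4, 14.4, 132.4]]
133 13 [[471.6, -35.2, 133.1], [474.6, 0.2, 133.8], [481.3, 15.7, 136.8]]
```

```bash
python3 -m inch '[[0.95,0,0,-20,0],[0.95,0,0,-30,0],[0.95,0,0,-30,0],[0.95,0,0,-25,0],[0.95,0,0,-10,0],[0.95,0,0,0,0]]';python3 -m inch '[[0.95,0,0,-2,0],[0.95,0,0,-1,0],[0.95,0,0,-1,0],[0.95,0,0,-1,0],[0.95,0,0,0,0]]'
```

```text
t: 15.15
tcp_pos: [0.5076, -0.0091, 0.0835]
tcp_rot: [1.0, 0.004, -0.002, -0.0]
contact_force: [0.6, -1.2, -0.5]
gripper_width: 0.0094
grip_force: 60.0
t: 15.65
tcp_pos: [0.5091, -0.0083, 0.0804]
tcp_rot: [1.0, 0.004, 0.0, 0.0]
contact_force: [-0.2, -0.1, -1.6]
gripper_width: 0.0096
grip_force: 60.0
```

```bash
python3 -m inch '[[0.95,0,0,-1,0],[0.95,0,0,-0.5,0],[0.95,0,0,0,0]]';python3 -m inch '[[0.95,2,0,0,0],[0.95,3,0,0,0],[0.95,3,0,0,0],[0.95,3,0,0,0],[0.95,3,0,0,0],[0.95,3,0,0,0],[0.95,1,0,0,0],[0.95,0,0,0,0]]'
```

```text
t: 15.95
tcp_pos: [0.5093, -0.0083, 0.0802]
tcp_rot: [1.0, 0.004, 0.0, 0.0]
contact_force: [-4.7, 0.2, 10.7]
gripper_width: 0.0094
grip_force: 60.0
t: 16.75
tcp_pos: [0.5254, -0.0082, 0.0801]
tcp_rot: [1.0, 0.004, -0.002, -0.0]
contact_force: [-11.1, 0.6, 18.1]
gripper_width: 0.0095
grip_force: 60.0
```

```bash
python3 -m inch '[[0.95,2,0,0.7,0],[0.95,3,0,0,0],[0.95,3,0,0,0],[0.95,0,0,0,0]]';python3 -m inch '[[0.95,2,0,0,0],[0.95,2,0,0,0],[0.95,2,0,0,0],[0.95,1,0,0,0],[0.95,0,0,0,0]]'
```

```text
t: 17.15
tcp_pos: [0.5348, -0.0083, 0.0802]
tcp_rot: [1.0, 0.004, -0.001, -0.0]
contact_force: [-3.9, -0.2, 8.4]
gripper_width: 0.0097
grip_force: 60.0
t: 17.65
tcp_pos: [0.5389, -0.0083, 0.0801]
tcp_rot: [1.0, 0.004, -0.004, -0.0]
contact_force: [-15.2, -0.2, 18.5]
gripper_width: 0.0094
grip_force: 60.0
```

```bash
python3 -m inch '[[0.95,2,0,0.5,0],[0.95,2,0,0,0],[0.95,1,0,0,0],[0.95,0,0,0,0]]';python3 -m inch '[[0.95,2,0,0,0],[0.95,1,0,0,0],[0.95,1,0,0,0],[0.95,0,0,0,0]]'
```

```text
t: 18.05
tcp_pos: [0.542, -0.0081, 0.0801]
tcp_rot: [1.0, 0.004, -0.006, -0.0]
contact_force: [-20.3, 0.6, 20.9]
gripper_width: 0.0093
grip_force: 60.0
t: 18.45
tcp_pos: [0.5449, -0.0081, 0.0801]
tcp_rot: [1.0, 0.004, -0.008, -0.0]
contact_force: [-23.6, -0.2, 25.8]
gripper_width: 0.0095
grip_force: 60.0
```

```bash
python3 -m inch '[[0.95,0,0,0.7,0],[0.95,0,0,0.7,0],[0.95,0,0,0,0]]';python3 -m inch '[[0.95,1,0,0,0],[0.95,1,0,0,0],[0.95,0,0,0,0]]'; python3 -m inch '[[0.95,1,0,0,0],[0.95,1,0,0,0],[0.95,0,0,0,0]]'
```

```text
t: 18.75
tcp_pos: [0.5463, -0.0081, 0.0802]
tcp_rot: [1.0, 0.004, -0.005, -0.0]
contact_force: [-13.6, 0.2, 10.5]
gripper_width: 0.0097
grip_force: 60.0
t: 19.05
tcp_pos: [0.5474, -0.0081, 0.0802]
tcp_rot: [1.0, 0.004, -0.007, -0.0]
contact_force: [-16.6, -0.0, 12.9]
gripper_width: 0.0096
grip_force: 60.0
t: 19.35
tcp_pos: [0.5489, -0.0081, 0.0801]
tcp_rot: [1.0, 0.004, -0.007, -0.0]
contact_force: [-18.8, -0.4, 15.0]
gripper_width: 0.0096
grip_force: 60.0
```

```bash
python3 -m inch '[[0.95,1,0,0.3,0],[0.95,1,0,0,0],[0.95,0,0,0,0]]';python3 -m inch '[[0.95,1,0,0,0],[0.95,1,0,0,0],[0.95,0,0,0,0]]'; python3 - <<'E'
from h import *
c=cap('top');P=cloud(c)*1000
cv2.imwrite('pics/t3.png',cv2.resize(c['pixels'][120:230,270:400,::-1],None,fx=5,fy=5,interpolation=cv2.INTER_CUBIC))
E
```

```text
t: 19.65
tcp_pos: [0.5494, -0.0081, 0.0802]
tcp_rot: [1.0, 0.004, -0.009, -0.0]
contact_force: [-22.6, -0.3, 18.6]
gripper_width: 0.0094
grip_force: 60.0
t: 19.95
tcp_pos: [0.5498, -0.0081, 0.0801]
tcp_rot: [1.0, 0.004, -0.011, -0.0]
contact_force: [-27.6, -0.8, 23.2]
gripper_width: 0.0092
grip_force: 60.0
```

View pics/t3.png

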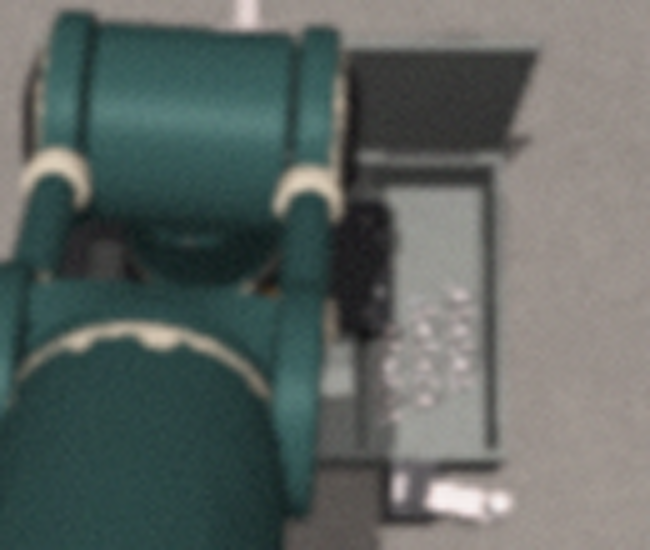

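The top view is mostly hidden by the arm, but the lever is still aside and the lid still upright. The grasp point has stalled at x≈548.7 while the push rises, so the shoulder is at the lip. I'll ease the down-force and check flatness and the seat from the side.

```bash
python3 -m inch '[[0.95,0,0,0.5,0],[0.95,0,0,0.5,0],[0.95,0,0,0,0],[0.95,0,0,0,0]]'; python3 - <<'E'
from h import *
c=cap('side');P=cloud(c)*1000
cv2.imwrite('pics/s5.png',cv2.resize(c['pixels'][140:260,250:390,::-1],None,fx=5,fy=5,interpolation=cv2.INTER_CUBIC))
I=c['pixels'].astype(int)
m=(abs(P[...,1]+8)<24)&(P[...,2]>-5)&(P[...,2]<45)&(P[...,0]>480)&(P[...,0]<625)
q=P[m]
for x in range(480,625,6):
    s=q[(q[:,0]>=x)&(q[:,0]<x+6)]
    if len(s)>2: print(x,len(s),np.percentile(s[:,2],[10,50,90]).round(1))
E
```

```text
t: 20.4
tcp_pos: [0.5498, -0.0081, 0.0801]
tcp_rot: [1.0, 0.004, -0.011, -0.0]
contact_force: [-25.4, -0.2, 16.3]
gripper_width: 0.0096
grip_force: 60.0
492 15 [2.8 5.8 8.7]
498 25 [2.9 6.6 8.5]
504 30 [ 3.   5.4 11.8]
510 26 [ 3.9  8.4 12.3]
516 22 [ 7.   9.5 11.9]
522 24 [ 6.7  9.9 12.1]
528 37 [ 7.8 11.8 35. ]
534 46 [ 8.6 21.4 37.1]
540 35 [ 8.2 26.7 40.5]
546 9 [ 6.5 25.1 41.6]
552 13 [ 7.1 13.2 36.6]
558 4 [ 7.5 10.3 29.4]
564 5 [ 4.2  9.5 11.1]
570 7 [ 8.3 10.2 13.6]
576 3 [2.  4.4 7.1]
582 4 [19.  21.9 23.2]
```

View pics/s5.png

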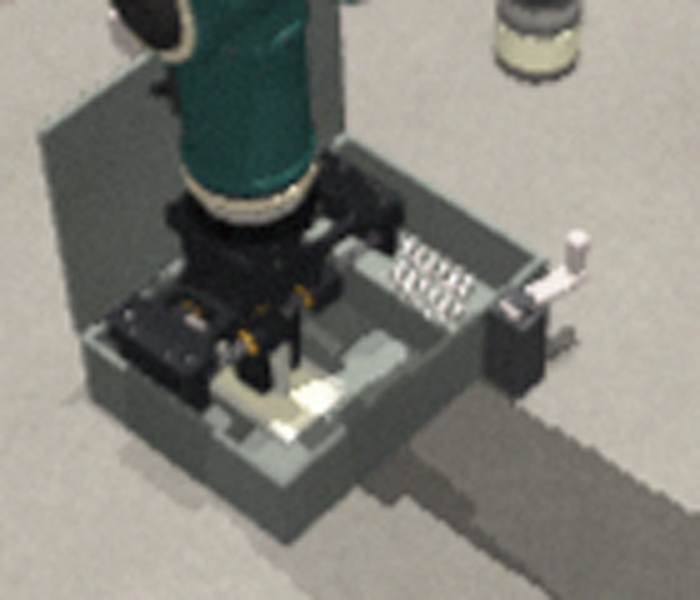

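The side view shows the plate flat at about 9.5–10 mm along its length, with its rear edge at x≈510. The lid and lever are as left. One more nudge will confirm it is a hard stop.

```bash
python3 -m inch '[[0.95,1,0,0.2,0],[0.95,1,0,0.2,0],[0.95,0,0,0,0],[0.95,0,0,0,0]]'; python3 -c "
from h import *
s=status.sense();z=R.from_quat(s['tcp_rot']).apply([0,0,.073]);print((s['tcp_pos']+z)*1000)"
```

```text
t: 20.85
tcp_pos: [0.5501, -0.0081, 0.0801]
tcp_rot: [1.0, 0.004, -0.013, -0.0]
contact_force: [-28.8, -0.7, 18.4]
gripper_width: 0.0094
grip_force: 60.0
[548.20683656  -8.02725986   7.11409459]
```

```bash
python3 -c "
from plant import job
print(job.close_job())"
```

```text
the job is handed in; nothing more can be done
None
```

I handed the job in at about 21 s: the latch is aside, the lid upright, and the holder is still gripped flat on the floor with its shoulder hard against the lip (about 29 N push). The bush, jar, spanner and other holders were not touched.

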